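Load the angle-drilling cradle

TASK

Load the blank into the sloping drilling cradle. Lay it flat on the sloping white plate, lowering it while you still hold it, clear of both fences, with its dark end towards the end fence and its long side parallel to the long fence; let it slide down into the corner where the fences meet, push it gently home if it hangs up, so that it sits flat and tight against both fences. Then swing the green keeper round until it lies across the top of the blank, at a right angle to the long fence, and let go, leaving everything else on the bench where it is.

Things in the scene. Friction and masses are not known exactly. Their poses are not given: they have to be found in the camera images.
- cradle: White plate sloping 30 degrees, 178 x 182 x 12 mm, on a fixed stand. Origin: locating corner on the plate's upper face, where the fences' inner faces meet. z: outward normal of the plate; x runs up-slope along the long fence, y up-slope along the end fence; straight downhill is 30 degrees from -y towards -x (more to the long fence). The plate spans x -18 to 160, y -52 to 130 mm.
- long_fence (a point): Point on the inner face of the long aluminium fence, at cradle (80, 0, 14) mm; axes as the cradle's. The fence lies along the cradle's x from 12 to 160 mm, inner face at y = 0, 16 mm thick (outwards), 28 mm high. Outside it, at cradle x = 45, y = -34 mm, stands the keeper's post, radius 11 mm.
- end_fence (a point): Point on the inner face of the end fence, at cradle (0, 70, 14) mm; axes as the cradle's. It lies along the cradle's y from 12 to 130 mm, inner face at x = 0, 16 mm thick, 28 mm high. Plate and fences are slick, varying from day to day: the blank slides down the bare plate by itself, but rubbing along a fence it may hang up and then needs a light push of a few newtons.
- blank_mid (a point): Centre of the blank: a loose hardwood block 100 x 56 x 40 mm (its own x, y, z), about 160 g, pale wood, one end dark. x points from the dark end (24 mm of the length, at -x) to the pale end; z is up as it lies on the bench. Seated in the cradle it covers cradle x 0 to 100, y 0 to 56, z 0 to 40 mm.
- blank_dark_end (a point): Centre of the dark end face of the blank.
- keeper (a joint): Angle (rad) of the green keeper bar about its post, axis along the cradle's z. 0: bar points along cradle +x; 1.57: along cradle +y, across the seated blank. Stops at -0.75 and 1.62; stays where left; about 1 N at the knob turns it. Bar 96 x 18 x 10 mm, reaches 85 mm from the axis, its underside 43.5 mm above the plate (3.5 mm over the seated blank).
- keeper_knob (a point): Middle of the black upright knob at the free end of the keeper (diameter 12 mm, 32 mm high above the bar, along the cradle's z), 73 mm from the turning axis; this point is 69.5 mm above the plate, the knob's top 85.5 mm.
- offcut_mid (a point): Centre of a brown offcut 70 x 45 x 30 mm, loose on the bench: leave alone.
- glue_mid (a point): Centre of a white glue bottle, radius 30 mm, 170 mm high: leave alone.
- waxtin_mid (a point): Centre of a brass tin, radius 36 mm, 35 mm high: leave alone.
- mug_mid (a point): Centre of a blue mug, radius 40 mm, 90 mm high: leave alone.
- mallet: Mallet 260 mm long lying on the bench: leave alone.
- driver: Screwdriver 200 mm long lying on the bench: leave alone.
- dowel: Dowel, 20 mm thick and 160 mm long, lying on the bench: leave alone.
Not all that is in view belongs to the job. What is shaped like the part that bears blank_mid but red is not meant.

How it is judged:
By the outcome, as a careful person would: the job done as asked, in the order asked, and still so for the second after the job is handed in, with the robot touching nothing.
It also fails if it takes over 67 s, if anything falls off the work surface, if the arm or the gripper's body presses on something with over 40 N, if the wrist force passes 120 N, or if a joint passes its speed limit or range.

ROBOT

A 7-joint arm with a two-finger parallel gripper is mounted at the origin on the work surface. World frame = base frame: x ahead of the robot, y to its left, z up, the work surface at z = 0. Lengths are in mm, angles in rad, forces in N, time in s.
With the tool pointing down it reaches from about 400 to 900 mm from the base axis. Payload 5.6 kg.
Tool frame: the origin (TCP) lies midway between the tips of the shut fingers; the grasp point (between the pads) lies 19 mm behind it; x points along the fingers, y is the direction in which the jaws open and shut, and the axes are right-handed (so a half turn about x gives the same grasp; the last joint's range is limited). The gripper opens to 92 mm and grips with 3 to 60 N. Pads are 20 mm wide; open, the fingers measure 128 mm over their backs; the gripper's body (75 mm by 189 mm) begins 69 mm behind the grasp point.
Start: joints at [1.124, 0.468, -0.012, 1.603, 0.006, 1.071, -0.056], TCP at [255.356, -597.748, 214.592] pointing down, gripper open.
Joint ranges: [-2.53, 2.53], [-0.31, 2.02], [-1.57, 1.55], [0.28, 2.44], [-1.29, 4.43], [0.15, 1.84], [-2.92, 2.92]. Speed limits (rad/s): [2.57, 2.57, 3.14, 3.14, 3.14, 3.14, 3.14].

INTERFACE

Orientations are given as a rotation vector (axis times angle).
In Python, from cell import robot, grip, kin, viewer gives the robot as it stands. Calls block until the motion is done:
- robot.movep(position, orientation): joint-space move of the TCP to a pose.
- robot.servo_line(position, feed=150, rotation=None): straight line of the TCP; rotation=None keeps the orientation; feed is the mean speed in mm/s.
- robot.goto_joints(angles): joint-space move.
- grip(opening, newtons=None): opening from 0.0 (shut) to 1.0 (fully open); newtons is the grip in N (None keeps the last); returns when the fingers have stopped.
- robot.hold(seconds).
- kin.ik(position, orientation): joint angles nearest the present ones, or None.
- robot.observe(): the state.
- viewer.read_camera(name): name is "scene" or "top" or "wrist"; returns the picture (480x640x3 uint8, red, green, blue); there is no depth.
- viewer.camera_info(name): a dict with "camera_matrix" (3x3 intrinsics, pixels), "R" (3x3) and "t" (3): a world point X has camera coordinates R X + t. Camera axes: x right, y down, z forward; pixel columns grow to the right and rows downward; lengths in mm; the calibration is good to about 2 mm. A picture is of the moment at which its call begins: read the wrist's pose just before it. camera_info takes no time and is no camera call; for the wrist camera it gives the pose at the moment of the call.
A pose or a line that the arm cannot do raises robot.IKError and nothing moves.
- robot.job_done(): hands the job in, once; it reports no verdict.
Trained networks look in the newest picture that a camera, given by its name, has taken for a name from the list of things; names that differ only in an ending like _2 or _b are one class to them, and where a whole thing is asked for, a point or a joint stands for the part that bears it (a point fixed in the world has none). Each returns a list of dicts, best first, with "confidence" (0 to 1); they miss things now and then, are a little off and sometimes report something else, mostly with a low value. They report only what shows in the picture. A call takes as long as a camera call. They do not tell look-alikes from the thing itself.
- viewer.silhouettes(name, camera): "mask" (480x640 bool, what is visible of it).
- viewer.pinpoint(name, camera): "at" ([x, y, z] in mm, in the coordinates of the camera as it stood for that picture, good to about 4 mm: a listed point, or the origin of a listed thing).
The state is a dict: "t": time; "joints": joint angles; "joint_velocities": joint speeds; "joint_torque": joint torques, N m; "tcp_pos": TCP position; "tcp_rot": TCP orientation; "contact_force": force on the tool from outside, world axes, zero at the start; "wrist_torque": the same for the moment, N m; "grip_width": opening from 0.0 (shut) to 1.0 (fully open).
Only numpy, scipy, OpenCV 4.12 (cv2) and the standard library are available. Lean on these libraries where they do the work, as an engineer would, in place of code of your own. Each camera call takes 0.05 s, during which the arm holds its last target.

## Working session

There is one attempt and no reset: what is moved stays moved. The work goes in short steps, each a Python script; the robot and the scene stay as the last script left them, time stands still between calls to the robot, and variables do not carry over. Pictures are saved under pics/ and viewed, and the job is handed in when it is done.

```bash
ls; mkdir -p pics; python3 - <<'E'
from cell import robot, grip, kin, viewer
import cv2
s=robot.observe(); print(s['t'],s['tcp_pos'],s['tcp_rot'],s['grip_width'])
for n in ("scene","top"):
    im=viewer.read_camera(n); cv2.imwrite(f"pics/{n}0.png",im[...,::-1])
    ci=viewer.camera_info(n); print(n,ci)
    for k in ("cradle","long_fence","end_fence","blank_mid","blank_dark_end","keeper","keeper_knob"):
        import numpy as np
        for r in viewer.pinpoint(k,n):
            X=np.array(ci["R"]).T@(np.array(r["at"])-np.array(ci["t"])); p=np.array(ci["camera_matrix"])@r["at"]; print(k,round(r["confidence"],2),X.round(1),(p[:2]/p[2]).round())
print(robot.observe()['t'])
E
```

```text
pics
0.0 [ 255.06465566 -597.2075415   213.6085098 ] [ 1.99956753  0.41115855 -2.00067528] 0.9949726942085597
scene {'camera_matrix': array([[440.87251146,   0.        , 324.02599174],
       [  0.        , 440.87251146, 243.59872621],
       [  0.        ,   0.        ,   1.        ]]), 'R': array([[ 0.66102882,  0.75020999,  0.01502904],
       [ 0.53073514, -0.45329772, -0.71612945],
       [-0.53043484,  0.48135865, -0.69780566]]), 't': array([-358.41365606, -190.67165874, 1697.78241714])}
cradle 0.92 [529.8 107.8  65.7] [347. 242.]
long_fence 0.58 [596.4 132.9  99.5] [368. 242.]
blank_mid 0.9 [ 308.3 -304.2   20.1] [201. 275.]
blank_mid 0.64 [ 402.6 -286.5   19.7] [222. 290.]
blank_mid 0.63 [ 459.3 -279.6   20.6] [235. 299.]
blank_mid 0.63 [ 444.5 -144.7   24.9] [269. 273.]
blank_dark_end 0.94 [ 353.5 -318.6   22. ] [205. 285.]
blank_dark_end 0.91 [ 405.  -286.4   18.4] [223. 290.]
blank_dark_end 0.84 [ 398.2 -164.7   19.7] [255. 269.]
blank_dark_end 0.19 [ 429.6 -477.9   -2. ] [170. 334.]Traceback (most recent call last):
  File "<stdin>", line 9, in <module>
ValueError: it knows: blank_dark_end, blank_mid, cradle, dowel, driver, end_fence, glue_mid, keeper_knob, long_fence, mallet, mug_mid, offcut_mid, waxtin_mid
```

```bash
cat > h.py <<'E'
from cell import robot, grip, kin, viewer
import cv2, numpy as np
from scipy.spatial.transform import Rotation as Ro
def pp(k,n,ci):
    for r in viewer.pinpoint(k,n):
        X=np.array(ci["R"]).T@(np.array(r["at"])-np.array(ci["t"])); p=np.array(ci["camera_matrix"])@r["at"]; print(n,k,round(r["confidence"],2),X.round(1),(p[:2]/p[2]).round())
def shot(n,f):
    ci=viewer.camera_info(n); im=viewer.read_camera(n); cv2.imwrite(f"pics/{f}.png",im[...,::-1]); return im,ci
def proj(ci,X):
    c=np.atleast_2d(X)@np.array(ci["R"]).T+ci["t"]; p=c@np.array(ci["camera_matrix"]).T; return p[:,:2]/p[:,2:]
def ray(ci,uv,z):
    d=np.array(ci["R"]).T@np.linalg.inv(ci["camera_matrix"])@[uv[0],uv[1],1]; o=-np.array(ci["R"]).T@ci["t"]; return o+d*(z-o[2])/d[2]
E
python3 - <<'E'
from h import *
im,ci=shot("top","top0"); print(ci)
for k in ("cradle","long_fence","end_fence","blank_mid","blank_dark_end","keeper_knob"): pp(k,"top",ci)
for n in ("scene",):
  im,ci=shot(n,"scene0b")
  for k in ("end_fence","keeper_knob"): pp(k,n,ci)
print(robot.observe()['t'])
E
```

```text
{'camera_matrix': array([[455.78110329,   0.        , 318.44550043],
       [  0.        , 455.78110329, 230.91123764],
       [  0.        ,   0.        ,   1.        ]]), 'R': array([[-0.00881759, -0.99995375, -0.00384049],
       [-0.98455464,  0.00935325, -0.17482756],
       [ 0.1748554 ,  0.00223962, -0.98459158]]), 't': array([-8.14246799e-01,  5.33932835e+02,  1.03761800e+03])}
top cradle 0.78 [528.  109.2  63.1] [269. 233.]
top long_fence 0.57 [595.7 134.   95.1] [257. 201.]
top end_fence 0.95 [493.7 152.7 104.4] [248. 245.]
top end_fence 0.28 [527.  109.4  63.8] [269. 233.]
top blank_mid 0.86 [ 310.  -300.2   15.7] [444. 325.]
top blank_mid 0.64 [318.8 328.8  -4.4] [181. 324.]
top blank_mid 0.63 [ 442.3 -146.    23.9] [377. 270.]
top blank_mid 0.58 [ 453.2 -280.2   16.8] [433. 265.]
top blank_mid 0.18 [ 403.8 -283.6   16. ] [435. 286.]
top blank_dark_end 0.8 [ 404.9 -286.5   17.4] [436. 285.]
top blank_dark_end 0.75 [ 401.3 -166.3   19. ] [386. 287.]
top keeper_knob 0.79 [645.1  92.8 142.1] [273. 174.]
scene end_fence 0.83 [499.3 154.3 106.9] [351. 221.]
scene keeper_knob 0.55 [644.5  94.  142.4] [372. 246.]
0.8
```

View pics/scene0.png

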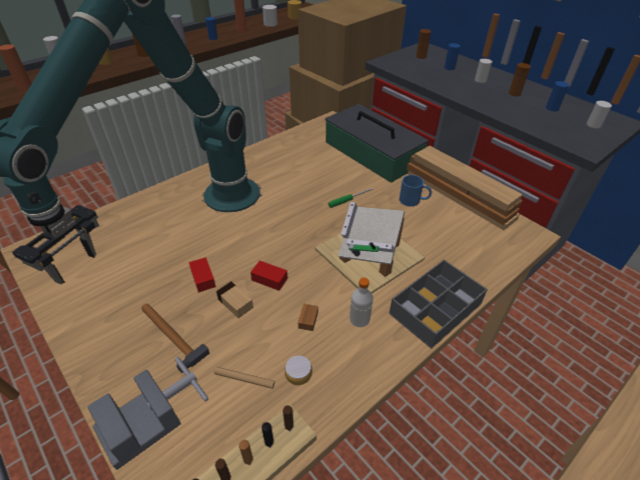

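View pics/top0.png

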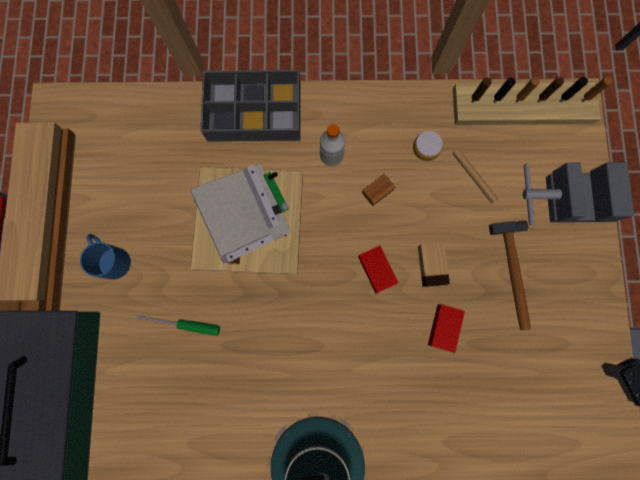

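The top picture shows three blank-shaped blocks: red at (378,269), red at (447,328), and pale wood with a dark lower end at (434,264). The pale one fits the description. The cradle is at about (240,213), with the green keeper outside the long fence and its knob at (273,174). Next I'll fit the cradle and confirm the blank in a crop.

```bash
cat >> h.py <<'E'
from scipy.optimize import least_squares
# cradle base rotation: columns=cradle axes in world at yaw 0
up=np.array([.25,.4330127,.8660254])
ex=np.array([1,0,0])-up*up[0]; ex/=np.linalg.norm(ex); ey=np.cross(up,ex)
B=np.array([ex,ey,up])  # world = B @ cradle
def Rc(yaw): return Ro.from_euler('z',yaw).as_matrix()@B
E
python3 - <<'E'
from h import *
obs=[((0,0,0),[(529.8,107.8,65.7),(528,109.2,63.1)]),((80,0,14),[(596.4,132.9,99.5),(595.7,134,95.1)]),((0,70,14),[(493.7,152.7,104.4),(499.3,154.3,106.9)]),
]
kn=[(645.1,92.8,142.1),(644.5,94,142.4)]
def f(p):
    R=Rc(p[3]);r=[]
    for c,w in obs:
        for x in w: r.append(R@np.array(c)+p[:3]-x)
    th=p[4]
    for x in kn: r.append(R@np.array([45+73*np.cos(th),-34+73*np.sin(th),69.5])+p[:3]-x)
    return np.concatenate(r)
s=least_squares(f,[529,108,64,.3,0]); print(s.x,f(s.x).reshape(-1,3).round(1))
R=Rc(s.x[3]);o=s.x[:3]; print(R.round(3))
np.save("cradle.npy",s.x)
im=cv2.imread("pics/top0.png"); ci=viewer.camera_info("top")
big=cv2.resize(im[130:370,160:480],None,fx=2.5,fy=2.5,interpolation=cv2.INTER_CUBIC)
def dr(pts,col,z=0):
    q=(proj(ci,np.array(pts)@R.T+o)-[160,130]+.5)*2.5-.5
    cv2.polylines(big,[q.astype(int).reshape(-1,1,2)],True,col,1)
dr([(-18,-52,0),(160,-52,0),(160,130,0),(-18,130,0)],(0,0,255))
dr([(12,0,28),(160,0,28),(160,-16,28),(12,-16,28)],(255,0,0))
dr([(0,12,28),(0,130,28),(-16,130,28),(-16,12,28)],(255,0,255))
cv2.imwrite("pics/crop1.png",big)
# IK
for sg in (1,-1):
    T=np.array([-R[:,2],sg*R[:,1],-sg*np.cross(R[:,2],R[:,1])]).T
    for g in [(80,73,27),(80,73,90),(80,73,150)]:
        P=o+R@np.array(g)-19*R[:,2]
        print(sg,g,P.round(),kin.ik(P,Ro.from_matrix(T).as_rotvec()))
E
```

```text
[5.27742346e+02 1.07650320e+02 6.47656454e+01 4.14950104e-01
 3.23058346e-02] [[-2.1 -0.1 -0.9]
 [-0.3 -1.5  1.7]
 [ 1.9 -1.  -2.6]
 [ 2.6 -2.1  1.8]
 [ 1.3  2.1  2.8]
 [-4.3  0.5  0.3]
 [ 0.1  1.7 -1.4]
 [ 0.7  0.5 -1.7]]
[[ 0.886 -0.463 -0.024]
 [ 0.39   0.773 -0.499]
 [ 0.25   0.433  0.866]]
1 (80, 73, 27) [565. 191. 123.] [ 0.7738487   1.02440591 -1.33581045  1.87840336  0.7028987   0.80261613
  1.30682254]
1 (80, 73, 90) [563. 160. 178.] [ 0.84072503  0.88658665 -1.32641224  1.85285911  0.48157018  0.84983936
  1.48280352]
1 (80, 73, 150) [562. 130. 230.] [ 0.90553985  0.76998025 -1.31789693  1.8130476   0.30366145  0.92662729
  1.63083682]
-1 (80, 73, 27) [565. 191. 123.] [ 0.28111317  0.55418599 -0.49732528  1.90586416 -0.42152015  0.67886647
 -0.91178612]
-1 (80, 73, 90) [563. 160. 178.] [ 0.32514508  0.46171619 -0.47477367  1.88139845 -0.43735035  0.8118411
 -0.89523767]
-1 (80, 73, 150) [562. 130. 230.] [ 0.36543976  0.38627964 -0.45083004  1.84272849 -0.44542527  0.94166278
 -0.88361589]
```

View pics/crop1.png

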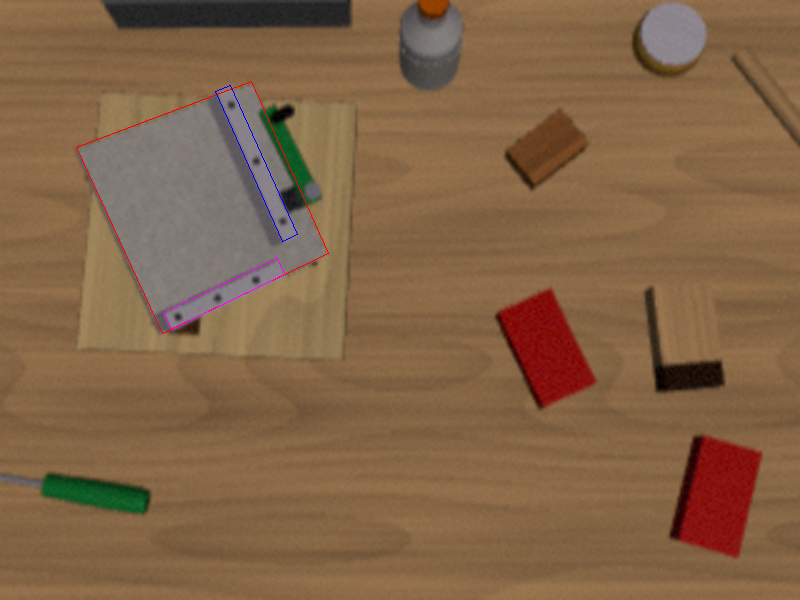

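The overlay matches the cradle closely, so the fit holds. The crop confirms the pale block at about (688,335), with its dark end toward the robot, as the blank. The two red blocks are the decoys. Now a wrist view from above the blank.

```bash
python3 - <<'E'
from h import *
def T(yaw,sg):
    bx=np.array([np.cos(yaw),np.sin(yaw),0]);by=np.array([-np.sin(yaw),np.cos(yaw),0]);bz=np.array([0,0,1])
    return Ro.from_matrix(np.array([-bz,sg*by,sg*bx]).T).as_rotvec()
for sg in (1,-1):
  for z in (8,260): print(sg,z,kin.ik([453,-283,z],T(.05,sg)))
robot.movep([430,-283,300],T(.05,-1))
print(robot.observe()['joints'],robot.observe()['t'])
im,ci=shot("wrist","w0")
for k in ("blank_mid","blank_dark_end"): pp(k,"wrist",ci)
for r in viewer.silhouettes("blank_mid","wrist"):
    m=r["mask"]; print(r["confidence"],m.sum(),np.argwhere(m).mean(0)[::-1])
E
```

```text
1 8 [ 0.93164936  0.66636579 -0.55261008  1.98070228  0.56548262  0.65044953
  1.63338781]
1 260 [ 1.05939831  0.30744469 -0.67944794  1.80214965  0.21429601  1.10661779
  1.9269681 ]
-1 8 [ 0.53301819  0.58382164 -0.04646455  2.00718519  0.04887384  0.55161551
 -1.06818881]
-1 260 [ 0.57922233  0.23125913 -0.09775044  1.83174356  0.02536854  1.07978909
 -1.0487017 ]
[ 0.60599252  0.16240564 -0.09801475  1.82305116  0.01773181  1.15713887
 -1.02002286] 2.1833
wrist blank_mid 0.89 [ 305.4 -302.5   18.2] [327. 296.]
wrist blank_mid 0.8 [ 452.8 -282.1   20.7] [316. 166.]
wrist blank_dark_end 0.96 [ 397.3 -167.7   22.1] [206. 213.]
wrist blank_dark_end 0.86 [ 356.1 -317.5   19.4] [343. 255.]
wrist blank_dark_end 0.7 [ 406.5 -284.6   19.9] [316. 209.]
0.84 5693 [314.06253294 163.8066046 ]
0.75 5145 [328.24956268 298.11409135]
0.68 6731 [183.1054821  166.29713267]
```

View pics/w0.png

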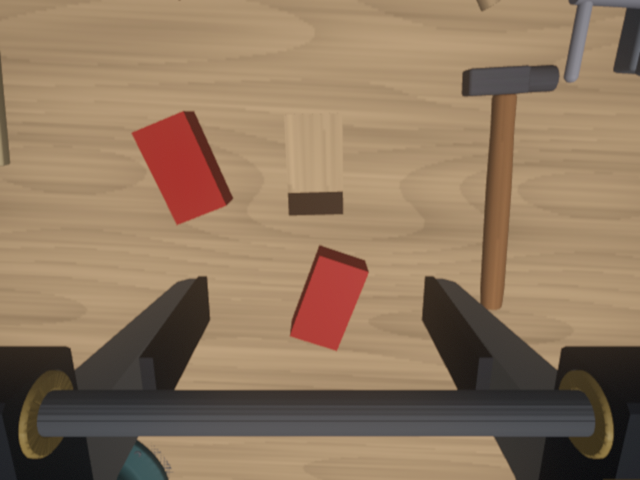

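```bash
python3 - <<'E'
from h import *
im=cv2.imread("pics/w0.png"); cv2.imwrite("pics/w0c.png",cv2.resize(im[100:230,250:380],None,fx=4.5,fy=4.5,interpolation=cv2.INTER_CUBIC))
ci=viewer.camera_info("wrist")
m=None
for r in viewer.silhouettes("blank_mid","wrist"):
    c=np.argwhere(r["mask"]).mean(0)[::-1]
    if abs(c[0]-314)<15 and c[1]<190: m=r["mask"].astype(np.uint8)
box=np.array([(a,b,c) for a in(-50,50) for b in(-28,28) for c in(0,40)],float)
def ren(p):
    c,s=np.cos(p[2]),np.sin(p[2]); q=box@np.array([[c,-s,0],[s,c,0],[0,0,1]]).T+[p[0],p[1],0]
    h=cv2.convexHull(proj(ci,q).astype(np.float32)); z=np.zeros((480,640),np.uint8); cv2.fillConvexPoly(z,np.round(h*16).astype(np.int32),1,shift=4); return z
from scipy.optimize import minimize
s=minimize(lambda p:(ren(np.array(p)*[1,1,.02])!=m).sum(),[455,-282,0],method="Nelder-Mead",options=dict(initial_simplex=[[455,-282,0],[460,-282,0],[455,-277,0],[455,-282,5]]))
print(s.x*[1,1,.02],s.fun,m.sum())
for uv in [(285,114),(342,114),(343,215),(289,215)]: print(ray(ci,uv,40).round(1))
E
```

```text
[ 4.54796160e+02 -2.80364988e+02  6.81086007e-02] 135.0 5693
[ 503.1 -249.9   40. ]
[ 505.7 -304.8   40. ]
[ 406.1 -312.3   40. ]
[ 403.4 -256.9   40. ]
```

View pics/w0c.png

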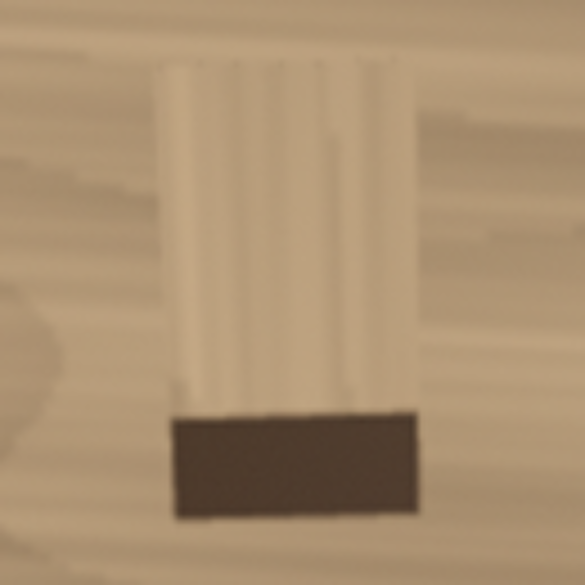

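The crop shows the pale block with a clean dark end at (175–418, 415–518). The corner and silhouette fits agree: centre (454.7,-280.7), yaw 0.07. Now the grasp and lift.

```bash
cat >> h.py <<'E'
def Tb(yaw,sg=-1):
    bx=np.array([np.cos(yaw),np.sin(yaw),0]);by=np.array([-np.sin(yaw),np.cos(yaw),0]);bz=np.array([0,0,1])
    return Ro.from_matrix(np.array([-bz,sg*by,sg*bx]).T).as_rotvec()
E
python3 - <<'E'
from h import *
r=Tb(.07); c=[454.7,-280.7]
robot.movep(c+[90],r)
grip(0.9)
robot.servo_line(c+[8],feed=80)
print(robot.observe()['contact_force'],robot.observe()['tcp_pos'])
grip(0.0,25)
s=robot.observe(); print(s['grip_width']*92,s['contact_force'])
robot.servo_line(c+[150],feed=150)
s=robot.observe(); print(s['t'],s['grip_width']*92,s['contact_force'],s['tcp_pos'])
im,ci=shot("wrist","w1")
E
```

```text
[ 0.43377892  0.28840522 -0.13183062] [ 455.11673638 -280.92209032    8.49497424]
56.47143871476909 [-1.23684058 -0.37764346  3.24999121]
6.425 56.074363682019424 [ 0.42821179 -0.44550414 -1.50610745] [ 454.02180821 -280.33027985  149.10592129]
```

View pics/w1.png

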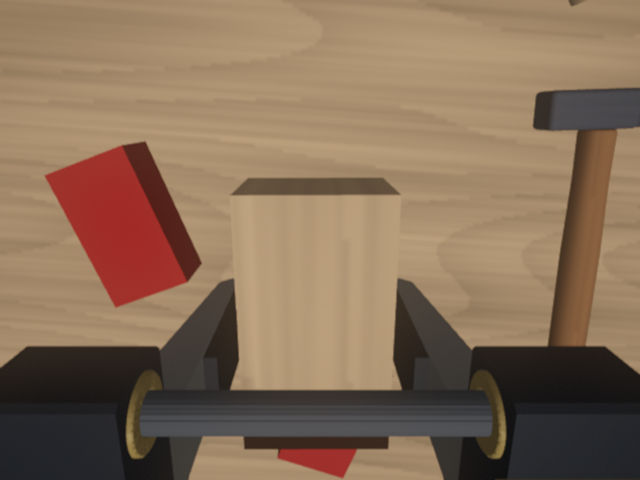

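The blank is held level and square, with its dark end at the bottom (about 318,445). Moving it over the cradle.

```bash
cat >> h.py <<'E'
import os
if os.path.exists("cradle.npy"):
    cr=np.load("cradle.npy"); R=Rc(cr[3]); o=cr[:3]
    def W(g): return o+R@np.array(g,float)     # cradle -> world
    def C(x): return R.T@(np.array(x)-o)
    def Tc(a=0,sg=-1): # jaws along cradle y, turned by a about cradle z
        q=Ro.from_euler('z',a).as_matrix(); bx,by=R@q[:,0],R@q[:,1]
        return Ro.from_matrix(np.array([-R[:,2],sg*by,sg*bx]).T).as_rotvec()
E
python3 - <<'E'
from h import *
robot.servo_line([454.7,-280.7,240],feed=200)
robot.movep(W((80,73,130)),Tc())
s=robot.observe(); print(s['t'],C(s['tcp_pos']),s['joints'])
shot("wrist","w2"); shot("scene","s2")
E
```

```text
8.6083 [ 79.71172574  71.56170541 130.62518408] [ 0.36787249  0.38769249 -0.45243816  1.84328486 -0.44339597  0.93900135
 -0.88501467]
```

View pics/w2.png

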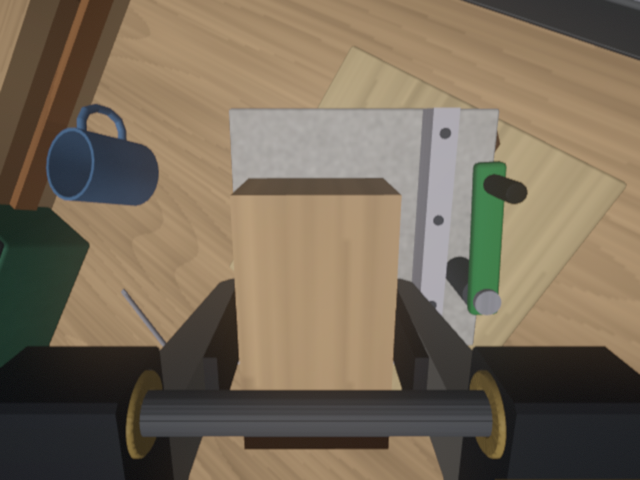

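View pics/s2.png

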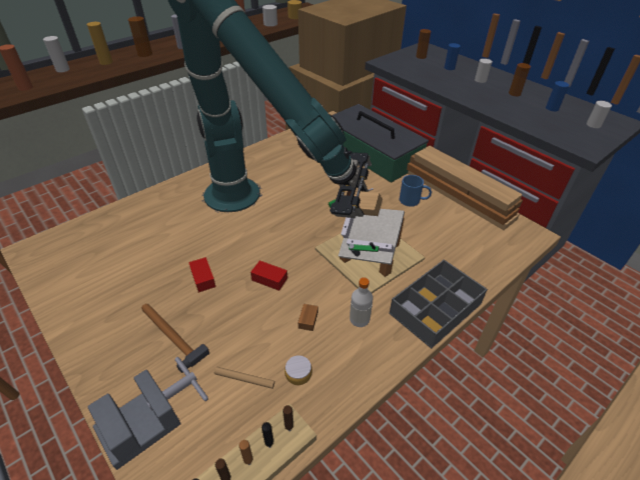

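In the wrist view the plate's top edge (230–498, row 109) and the long fence (column 438) run parallel to the held blank. I'll check the prediction numerically, then lower by feel.

```bash
python3 - <<'E'
from h import *
ci=viewer.camera_info("wrist"); print(proj(ci,[W((160,130,0)),W((160,-52,0)),W((160,0,28)),W((160,-16,28))]).round(1))
n=R[:,2]
robot.servo_line(W((80,73,24)),feed=120)
robot.hold(.1); f0=np.array(robot.observe()['contact_force'])@n; print('f0',f0)
z=20
while z>0:
    robot.servo_line(W((80,73,z)),feed=30)
    s=robot.observe(); f=np.array(s['contact_force'])@n-f0
    print(z,round(f,2),C(s['tcp_pos']).round(1))
    if f>2.5: break
    z-=1.0 if f<1 and z<14 else 2.0
    if z<5: break
print(s['t'])
shot("wrist","w3")
E
```

```text
[[230.  108.1]
 [501.1 107.4]
 [435.  107. ]
 [461.2 106.9]]
f0 -0.7709326877300264
20 -1.02 [79.9 73.  20. ]
18.0 -0.33 [79.9 73.1 17.9]
16.0 -0.02 [79.9 73.1 15.8]
14.0 0.07 [79.9 73.1 13.8]
12.0 -0.49 [79.9 73.  11.9]
11.0 1.24 [80. 73. 11.]
9.0 6.7 [80.3 72.8  9.7]
11.625
```

View pics/w3.png

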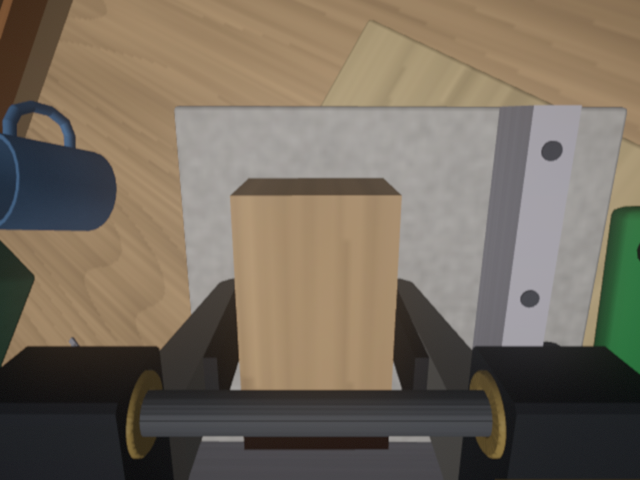

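Contact at 6.7 N: the blank is flat on the plate and clear of both fences (long fence face at column 500, end fence at row 440). Releasing it and retracting along the normal.

```bash
python3 - <<'E'
from h import *
print(robot.observe()['grip_width']*92)
grip(0.86)
robot.servo_line(W((80,73,13)),feed=40)
robot.servo_line(W((80,73,150)),feed=150)
s=robot.observe(); print(s['t'],s['grip_width'])
im,ci=shot("wrist","w4")
pp("blank_mid","wrist",ci);pp("blank_dark_end","wrist",ci);pp("keeper_knob","wrist",ci);pp("cradle","wrist",ci)
print(W((50,28,20)),W((0,28,20)))
im=im[...,::-1].copy()
def dr(p,col): cv2.polylines(im,[proj(ci,np.array(p,float)@R.T+o).round().astype(int).reshape(-1,1,2)],True,col,1)
dr([(0,0,40),(100,0,40),(100,56,40),(0,56,40)],(0,0,255)); dr([(12,0,28),(160,0,28),(160,-16,28),(12,-16,28)],(255,0,0));dr([(0,12,28),(0,130,28),(-16,130,28),(-16,12,28)],(255,0,255))
cv2.imwrite("pics/w4o.png",im)
E
```

```text
55.76991733472316
13.5083 0.8595263964310609
wrist blank_mid 0.58 [557.  139.4 106.9] [377. 264.]
wrist blank_dark_end 0.67 [514.6 121.5  95.5] [374. 322.]
wrist keeper_knob 0.83 [643.4  93.7 144.3] [497. 184.]
wrist cradle 0.49 [515.9 124.7  93.5] [372. 318.]
[558.59825634 138.8359129  106.71050897] [514.29440408 119.31877488  94.21050897]
```

View pics/w4o.png

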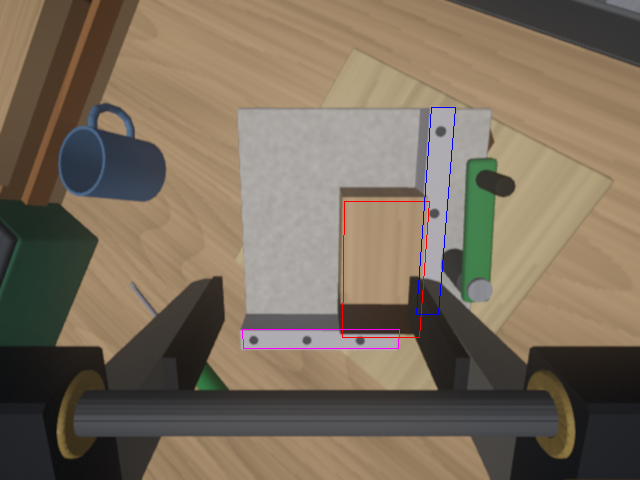

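View pics/w4.png

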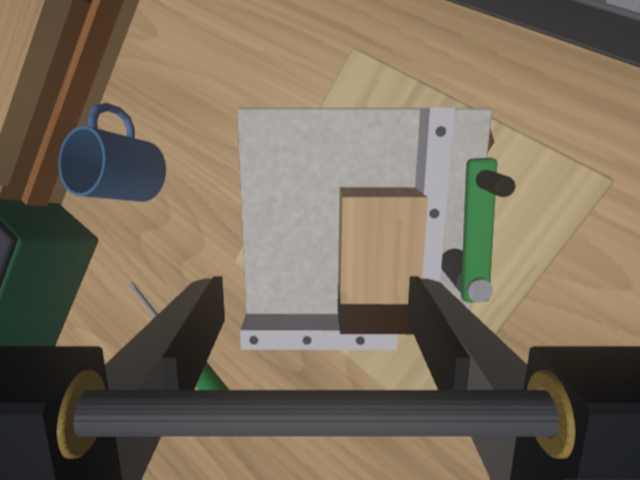

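The picture shows the blank on the long fence with its pale edge at row 196, where the seated outline predicts 201. It has hung up about 3 mm short of the end fence. I'll push it home gently with shut fingers while watching the force.

```bash
cat >> h.py <<'E'
def push(start,axis,maxd,lim=5.0):
    start=np.array(start,float); robot.hold(.15)
    a=R[:,axis]; f0=np.array(robot.observe()['contact_force'])@a; d=0; log=[]
    while d<maxd:
        d+=1.0; p=start.copy(); p[axis]-=d
        robot.servo_line(W(p),feed=25); s=robot.observe()
        f=np.array(s['contact_force'])@a-f0; log.append((round(float(C(s['tcp_pos'])[axis]),1),round(float(f),1)))
        if f>lim: break
    print(log,s['t']); return p
E
python3 - <<'E'
from h import *
grip(0.0)
robot.servo_line(W((126,28,70)),feed=250)
robot.servo_line(W((126,28,15)),feed=120)
p=push((126,28,15),0,20)
robot.servo_line(W((126,28,15)),feed=100)
robot.servo_line(W((126,28,100)),feed=200)
im,ci=shot("wrist","w5"); print(robot.observe()['t'])
E
```

```text
[(125.0, 0.7), (123.9, 1.0), (122.9, 0.8), (121.9, 0.0), (120.9, 0.7), (119.9, 0.2), (118.9, 0.6), (117.9, 0.6), (116.9, 0.4), (115.9, 0.3), (114.9, 1.3), (113.9, 1.0), (112.9, 0.3), (112.0, 0.5), (111.0, 0.3), (109.9, 0.7), (109.6, 3.3), (109.6, 5.9)] 20.7583
21.7167
```

View pics/w5.png

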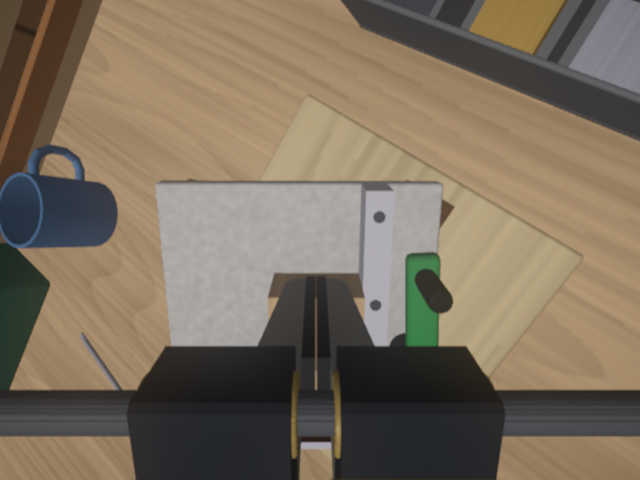

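It stopped stiffly at 109.6, i.e. a face at about 99.6, which matches x home. Next is the push toward the long fence, then a clear look.

```bash
python3 - <<'E'
from h import *
robot.servo_line(W((50,92,70)),feed=250)
robot.servo_line(W((50,92,15)),feed=130)
p=push((50,92,15),1,30,lim=4)
robot.servo_line(W((50,90,15)),feed=120)
robot.servo_line(W((50,90,70)),feed=250)
robot.servo_line(W((80,110,190)),feed=250)
im,ci=shot("wrist","w6"); print(robot.observe()['t'])
pp("blank_mid","wrist",ci);pp("keeper_knob","wrist",ci)
im=im[...,::-1].copy()
def dr(p,col): cv2.polylines(im,[proj(ci,np.array(p,float)@R.T+o).round().astype(int).reshape(-1,1,2)],True,col,1)
dr([(0,0,40),(100,0,40),(100,56,40),(0,56,40)],(0,0,255)); dr([(12,0,28),(160,0,28),(160,-16,28),(12,-16,28)],(255,0,0));dr([(0,12,28),(0,130,28),(-16,130,28),(-16,12,28)],(255,0,255))
cv2.imwrite("pics/w6o.png",im)
E
```

```text
[(90.7, -0.3), (89.9, -0.5), (88.9, -0.2), (87.9, 0.1), (86.9, -0.6), (85.9, -0.4), (84.9, 0.0), (83.9, 0.6), (82.9, 0.4), (81.9, -0.3), (80.9, -0.5), (79.9, -0.2), (78.9, -0.1), (77.9, -0.9), (76.9, -0.7), (75.9, -0.7), (74.9, 0.0), (73.9, 0.0), (72.9, 1.1), (71.9, 0.4), (71.2, 1.0), (71.0, 4.4)] 28.5083
29.8917
wrist blank_mid 0.91 [557.1 138.4 108.8] [416. 247.]
wrist keeper_knob 0.8 [644.9  95.7 145. ] [528. 169.]
```

View pics/w6.png

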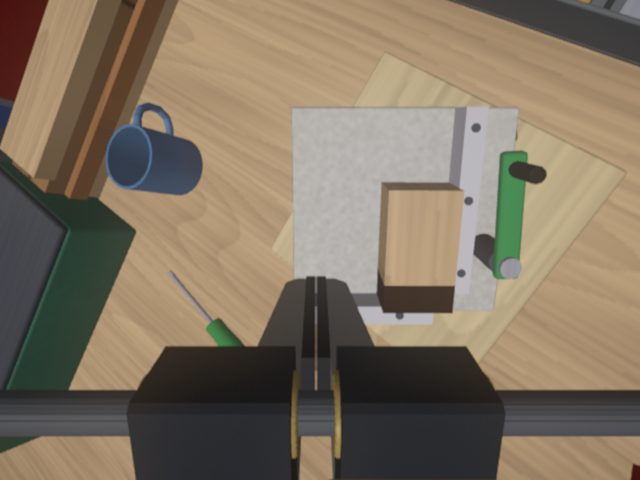

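View pics/w6o.png

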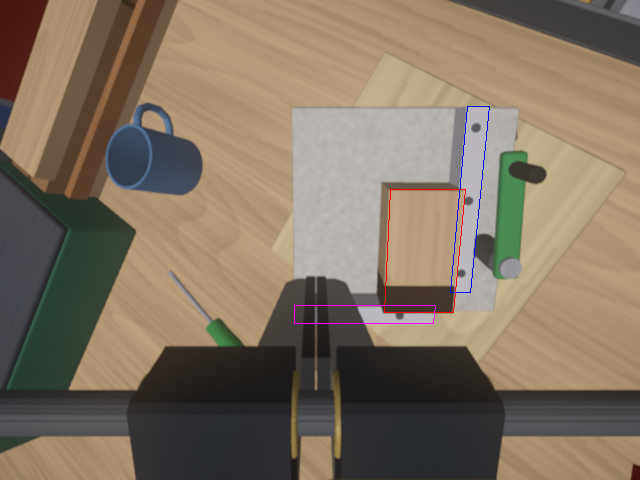

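In the overlay the blank's rows now match its seated outline (189 and 312), and it shares the fence's 2 px column offset. I'll confirm that in a crop while computing the knob position and IK.

```bash
python3 - <<'E'
from h import *
im=cv2.imread("pics/w6.png"); cv2.imwrite("pics/w6c.png",cv2.resize(im[160:340,340:540],None,fx=4,fy=3.3,interpolation=cv2.INTER_CUBIC))
for k in [(644.9,95.7,145),(643.4,93.7,144.3),(645.1,92.8,142.1),(644.5,94,142.4)]: print(C(k).round(1))
print(C((557.1,138.4,108.8)).round(1))
ci=viewer.camera_info("wrist")
print("knob px pred",proj(ci,[W((45+73*np.cos(.03),-34+73*np.sin(.03),z)) for z in (53.5,69.5,85.5)]).round(), "post",proj(ci,[W((45,-34,54))]).round())
for a in (0,.03,.4,.8,1.2,1.57):
    g=(45+73*np.cos(a),-33+73*np.sin(a),60); j=kin.ik(W(g),Tc(a)); print(a,None if j is None else np.round(j,2))
E
```

```text
[119.2 -28.7  72.6]
[116.9 -29.9  73. ]
[117.5 -32.3  71.5]
[117.5 -31.   71.2]
[49.  29.3 22.1]
knob px pred [[519. 167.]
 [530. 170.]
 [542. 173.]] post [[510. 265.]]
0 [ 0.35  0.64 -0.42  1.69 -0.37  0.86 -0.84]
0.03 [ 0.35  0.64 -0.42  1.7  -0.37  0.86 -0.81]
0.4 [ 0.37  0.61 -0.48  1.74 -0.34  0.84 -0.49]
0.8 [ 0.41  0.58 -0.55  1.8  -0.32  0.8  -0.12]
1.2 [ 0.49  0.56 -0.64  1.86 -0.29  0.77  0.25]
1.57 [ 0.56  0.55 -0.7   1.92 -0.27  0.74  0.61]
```

View pics/w6c.png

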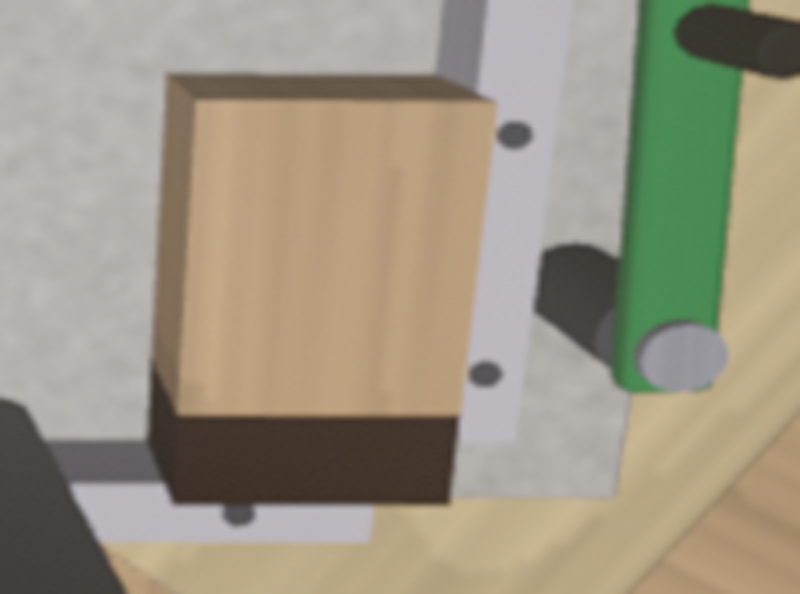

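The crop shows the blank flat, overlapping the end fence at the bottom and parallel to the long fence with no gap. Now the keeper: jaws tangential around the knob, turning with it.

```bash
python3 - <<'E'
from h import *
def K(a,z=60): return W((45+73*np.cos(a),-33.2+73*np.sin(a),z))
a0=.04
robot.movep(K(a0,125),Tc(a0))
grip(0.5)
robot.servo_line(K(a0),feed=110)
print(robot.observe()['contact_force'])
grip(0.0,8)
s=robot.observe(); print('w',s['grip_width']*92,s['contact_force'],C(s['tcp_pos']),s['t'])
if s['grip_width']*92>8:
    for a in np.linspace(a0,1.57,9)[1:]:
        robot.servo_line(K(a),feed=70,rotation=Tc(a))
        s=robot.observe(); print(round(a,2),np.round(R.T@s['contact_force'],1),s['t'])
shot("wrist","w7"); shot("scene","s7")
E
```

```text
[ 1.04316154  0.2381557  -0.17648855]
w 11.458603519570591 [-0.8718267  -0.51340987  1.26584754] [118.07043972 -30.31638039  60.21302212] 32.825
0.23 [-0.9  0.2  0.9] 33.175
0.42 [-0.7  0.6  2.4] 33.525
0.61 [0.1 0.6 3.4] 33.875
0.8 [-0.2 -0.1  3. ] 34.225
1.0 [-0.2  0.2  2.8] 34.575
1.19 [-0.5  1.7  3.3] 34.925
1.38 [-0.9  1.   3.4] 35.275
1.57 [-1.   2.2  5.4] 35.625
```

View pics/w7.png

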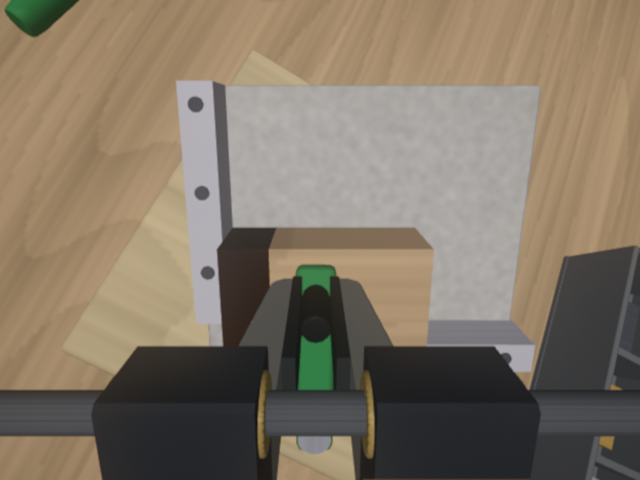

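The keeper now lies across the blank, the bar vertical at column 316 and parallel to the end fence. Releasing and retracting for a check.

```bash
python3 - <<'E'
from h import *
def K(a,z=60): return W((45+73*np.cos(a),-33.2+73*np.sin(a),z))
a=1.57
grip(0.4)
robot.servo_line(K(a,64),feed=60)
robot.servo_line(K(a,140),feed=150)
robot.servo_line(W((30,100,220)),feed=250,rotation=Tc(a))
im,ci=shot("wrist","w8"); pp("keeper_knob","wrist",ci); pp("blank_mid","wrist",ci)
im,ci2=shot("top","t8"); pp("keeper_knob","top",ci2)
cv2.imwrite("pics/t8c.png",cv2.resize(im[150:280,180:320,::-1],None,fx=4.5,fy=4.5,interpolation=cv2.INTER_CUBIC))
print(W((45,39,71.5)),W((50,28,22)),robot.observe()['t'])
w=cv2.imread("pics/w8.png")
of=np.array([0,.8,2])
def dr(p,col): cv2.polylines(w,[proj(ci,(np.array(p,float)+of)@R.T+o).round().astype(int).reshape(-1,1,2)],True,col,1)
dr([(0,0,40),(100,0,40),(100,56,40),(0,56,40)],(0,0,255)); dr([(36,-45,53.5),(54,-45,53.5),(54,51,53.5),(36,51,53.5)],(255,0,0))
dr([(12,0,28),(160,0,28),(160,-16,28),(12,-16,28)],(255,255,0));dr([(0,12,28),(0,130,28),(-16,130,28),(-16,12,28)],(255,0,255))
cv2.imwrite("pics/w8o.png",w)
E
```

```text
wrist blank_mid 0.65 [559.7 140.  107.6] [340. 280.]
top keeper_knob 0.61 [549.7 119.9 153.1] [260. 216.]
[547.82252178 119.67267566 154.82395677] [558.54957808 137.83709839 108.44255977] 37.9833
```

View pics/w8o.png

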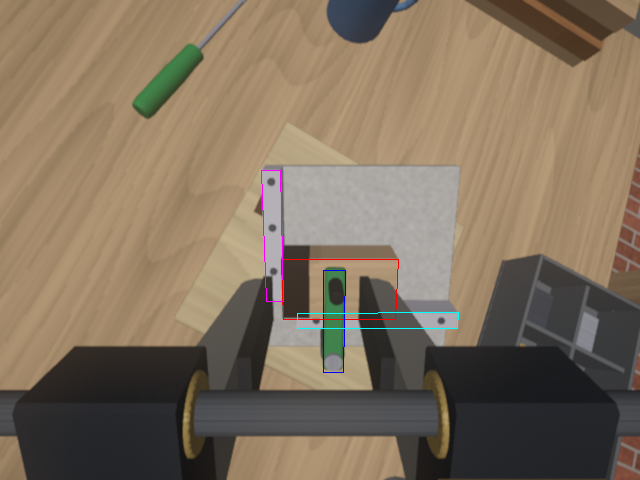

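View pics/t8.png

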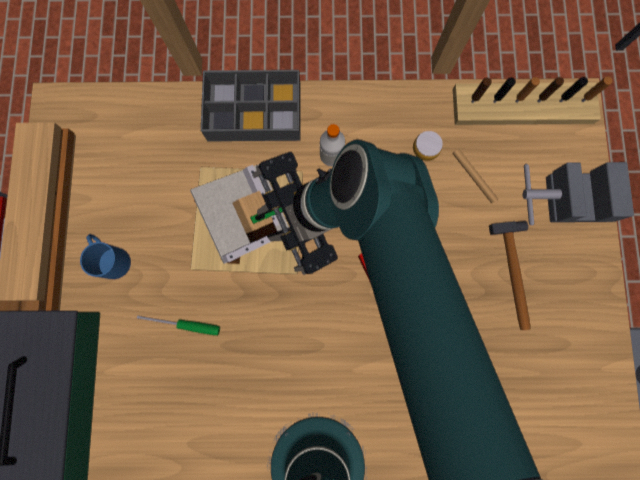

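```bash
python3 - <<'E'
import cv2
im=cv2.imread("pics/w8.png"); cv2.imwrite("pics/w8c.png",cv2.resize(im[220:390,240:420],None,fx=4,fy=3.5,interpolation=cv2.INTER_CUBIC))
E
```

```text
(no output)
```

View pics/w8c.png

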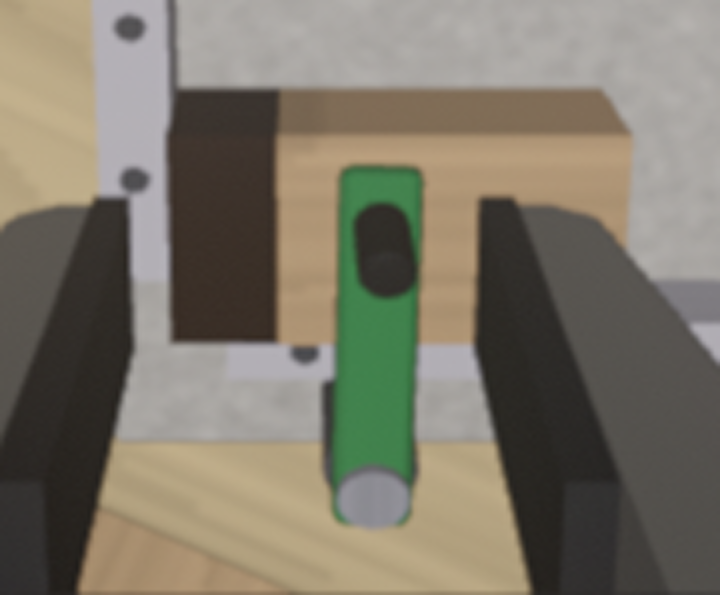

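The crop shows the dark end flush against the end fence, the blank parallel to the long fence, and the keeper across it at a right angle (within about 1°). The gripper is clear, so I'm handing in.

```bash
python3 - <<'E'
from h import *
robot.job_done(); print(robot.observe()['t'])
E
```

```text
the job is handed in; nothing more can be done
the job is handed in; nothing more can be done
```

The blank is seated in the corner of the cradle, the keeper lies across it, and I handed the job in at about 38 s of the 67 s allowed.

- **Placing:** I picked the pale block with the dark end, not the two red look-alikes. I lowered it flat onto the plate while still holding it, clear of both fences, and let it slide.
- **Pushing home:** it hung up about 3 mm short of the end fence. I pushed it gently with shut fingers, about 6 N along the long fence and 4 N towards it, until it stopped firmly both ways.
- **Keeper:** I gripped the knob, swung the keeper to about 1.57 rad and let go, then backed the gripper off.

**Last checks:**
- The blank matches its seated outline against both fences.
- The keeper is square to the long fence within about 1°.
- The other things on the bench look undisturbed in the top view, but the arm hid most of the red blocks and part of the offcut area.
- The wrist-camera search did not find the knob in the last picture. The top camera did, within about 3 mm of where it should be.
- My cradle fit read about 2 mm low along the plate's normal, so I allowed for that when gripping the knob.

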